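# Set the trimming fence from one side, then bed the book board on it

### The job

The trimming fence stands too far forward, past the brass marker. Using the wooden knob of its feed, which has a lot of play, draw the fence clearly back behind the marker and then bring it forward up to the marker, so that its front face lines up with the marker's point with the play taken up behind it. Let go of the knob and push the wooden book board back along the bed firmly but gently (about 8 N on its far edge) until it lies flush on the fence, without shifting the fence off the marker; leave it there and leave the bone folder, brass weight and brush around it where they are.

Things in the scene. Friction and masses are not known exactly. Their poses are not given: they have to be found in the camera images.
- bed: Fixed wooden trimming bed, 240 mm (its x) by 440 mm (its y), 20 mm thick; its top is level. Origin: centre of its underside. Its +y is 'forward': feed, fence and board slide along it, in that order (knob at the -y end, board at the +y end). Its +x points away from the robot. Place and yaw vary.
- fence: Aluminium fence: upright plate 124 mm wide (x), 12 mm thick (y), top 44 mm above the bed, sliding along bed y only (1.5 N friction). Origin: on the bed top, mid width, in the plane of its front (+y) face. A dark pointer at its +x end is flush with that face. A yoke on its back holds the feed's T-shaped head with 9 mm of free play. Axes as the bed's.
- knob_mid (a point): Centre of the wooden knob on the feed: an upright round post 24 mm in diameter, 52 mm high; this point is half-way up it, 56 mm above the bed top. With the play taken up (feed pushing the fence forward) it is 90 mm behind (-y) the fence's front face; when drawing the fence back, 99 mm. Within this play the fence stays still while the knob moves.
- feed: Steel feed block, 60 by 44 mm, top 30 mm above the bed, carrying the knob and the T-shaped head. It slides along bed y only, stiffly (about 16 N), and stays where it is left. A push of over about 17 N on the fence's front face makes it slip back. Origin: on the bed top, 90 mm ahead (+y) of the knob's axis. Axes as the bed's.
- marker: Brass marker clip fixed on the bed's far (+x) margin beside the rule, 30 mm long, 16 mm high, its point towards -x. Origin: at the point, on the bed top, x offset 85 mm from the bed's middle line. The fence is on the mark when its front face has the same bed-y as this origin. Axes parallel to the bed's.
- board: Loose dark oak book-cover board, 120 mm (its x) by 60 mm (its y), 22 mm thick, about 0.3 kg, lying on the bed in front (+y) of the fence, up to 0.12 rad askew. Origin: centre of its underside. Its -y edge goes flush on the fence; it is pushed on its +y edge, 30 mm from the origin; pushed at mid edge it squares itself on the fence.
- folder: Bystander: ivory-white bone folder, 18 by 150 by 5 mm, on the bed's near (-x) margin; origin under its centre.
- weight: Bystander: brass cylinder weight, 30 mm diameter, 35 mm high, on the bed's far (+x) margin; origin under its centre.
- brush: Bystander: paste brush, 170 mm long, on the table past the bed's -y end; origin under its middle. (Jar, spray bottle, pot and books up to 160 mm high stand beyond the bed, at least 30 mm clear of it.)
Things that resemble listed ones, but are neither listed nor needed, are in the scene too. Leave any green or orange look-alike of the board alone.

How it is judged:
On the way, in this order (a step that is already met when the one before it is completed fails the run):
1. the fence is drawn back at least 4 mm behind the marker (y of fence in the frame of marker below -0.004 m), for 0.1 s.
2. the fence's face is brought forward to the marker (within 2 mm), the feed bearing on it from behind (play taken up to within 2 mm) (y of fence in the frame of marker between -0.002 and 0.002 m and y of knob_mid in the frame of fence above -0.092 m), for 0.3 s.
3. the board is pressed on the fence with over 4 N while the fence stays within 2 mm of the marker, no hand on the feed or the fence (y of fence in the frame of marker between -0.002 and 0.002 m and contact force between board and fence above 4 N and contact force between the fingers and feed below 0.1 N and contact force between the fingers and fence below 0.1 N), for 0.2 s.
At the end, for the whole second after the job is handed in: The fence's front face is within 2 mm of the marker's point with the feed bearing on it from behind (play within 2 mm), and the board lies flat on the bed, its edge on the fence (within 2 mm and 0.035 rad, within 30 mm of mid width), all at rest and let go (all of step 2 and y of board in the frame of fence between 0.028 and 0.032 m and x of board in the frame of fence between -0.03 and 0.03 m and z of board in the frame of fence below 0.003 m and angle between the y axis of board and the y axis of fence, either way round below 0.035 rad and linear speed of board below 0.01 m/s and linear speed of fence below 0.005 m/s); the robot touches nothing.
It fails at once if the board is pushed on the fence so hard that the feed begins to slip (over 16.5 N) (contact force between board and fence above 16.5 N).
It fails at once if the bone folder, the brass weight or the brush is moved by over 20 mm (distance of any of folder, weight, brush from where it was at the start of the episode above 0.02 m).
It also fails if it takes over 67 s, if anything falls off the work surface, if the arm or the gripper's body presses on something with over 40 N, if the wrist force passes 120 N, or if a joint passes its speed limit or range.

### The arm

A 7-joint arm with a two-finger parallel gripper is mounted at the origin on the work surface. World frame = base frame: x ahead of the robot, y to its left, z up, the work surface at z = 0. Lengths are in m, angles in rad, forces in N, time in s.
With the tool pointing down it reaches from about 0.425 to 0.975 m from the base axis. Payload 16.7 kg.
Tool frame: the origin (TCP) lies midway between the tips of the shut fingers; the grasp point (between the pads) lies 19 mm behind it; z points along the fingers, y is the line along which they close (so a half turn about z gives the same grasp; the last joint's range is limited). The gripper opens to 85 mm and grips with 20 to 120 N. Pads are 22 mm wide; open, the fingers measure 114 mm over their backs; the gripper's body (76 mm by 85 mm) begins 54 mm behind the grasp point. The pads swing forward as they close: fully open they stand 13 mm farther back than shut.
Start: joints at [-1.294, 0.426, 0.074, 1.606, -0.034, 1.111, -0.067], TCP at [0.279, 0.615, 0.231] pointing down, gripper open.
Joint ranges: [-2.85, 2.85], [-0.5, 2.14], [-1.23, 1.37], [0.21, 2.46], [-1.02, 4.16], [0.16, 2.05], [-2.73, 2.73]. Speed limits (rad/s): [1.89, 1.89, 2.39, 2.39, 3.01, 3.01, 3.01].

### API

Orientations are given as a rotation vector (axis times angle).
In Python, from station import status, optics, arm gives the robot as it stands.
- The arm moves only by the tool carry_out, never from a script. Its argument "rows" is one flat list of numbers, 7 for each row, row after row: the shift along the tool's x, y, z in units of 50 mm (1.0 is 50 mm), then the turn, a rotation vector about the tool's x, y, z in units of 6 degrees (1.0 is 6 degrees), then the closure, from 0 (fully open) to 1 (shut). A call has 1 to 20 rows; each row shifts and turns the commanded pose from where the row before left it, along the tool's axes as they then stand; what a row does not reach is not made up. A row lasts 1/8 s, in which the tool goes at most 62.5 mm and 10.7 degrees, less where a joint would pass 70% of its speed; a pose out of reach is approached as far as the arm can. A call is refused whole if a number of a shift passes 1 or a number of a turn 1, either way. A call with a gripper value outside its range is refused whole. The fingers move at their own pace and stop on an object; the grip force is fixed at half the most. Time passes only in rows, so rows that do not move let the fingers close. It gives the time, the measured TCP pose, the force, the opening and the grip force at its end, in the units of the state.
- status.state(): the state, without advancing time (a new reading comes with each control period).
- optics.read_camera(name): name is "scene" or "side" or "wrist"; returns (picture, depth): 480x640x3 uint8, red, green, blue; 480x640 float32, m along the optical axis (not along the pixel's ray), 0 where there is no reading.
- optics.calibration(name): a dict with "fx", "fy", "cx", "cy" (pixels), "rvec" (rotation vector, rad) and "tvec" (3), from world to camera coordinates, as OpenCV has them; the wrist camera has in their place "mount" (4x4, takes a point from camera to tool coordinates, whose origin is the TCP and whose axes are the flange's). Camera axes: x right, y down, z forward; pixel columns grow to the right and rows downward; lengths in m; the calibration is good to about 2 mm. A picture is of the moment at which its call begins: read the wrist's pose just before it. calibration takes no time and is no camera call.
- arm.finish_job(): hands the job in; it is judged then, once.
The state is a dict: "time": time; "joint_pos": joint angles; "qd": joint speeds; "effort": joint torques, N m; "eef_pos": TCP position; "ee_rot": TCP orientation; "ft_force": force on the tool from outside, world axes, zero at the start; "torque": the same for the moment, N m; "finger_gap": finger opening in m; "gripper_force": force on a finger pad.
Only numpy, scipy, OpenCV 4.12 (cv2) and the standard library are available. Lean on these libraries where they do the work, as an engineer would, in place of code of your own. Each camera call takes 0.05 s, during which the arm holds its last target. There are 200 camera calls.

## Working session

There is one attempt and no reset: what is moved stays moved. The work goes in short steps, Python scripts to look and compute and a tool call to move; the robot and the scene stay as the last step left them, time stands still between calls to the robot, and variables do not carry over. Pictures are saved under pics/ and viewed, at most 12 in all, crops included, and the job is handed in when it is done.

Besides the shell and the picture viewer there is one more tool, called after ">>>" by a JSON object that holds its "op" and its "data". carry_out: Moves the arm, as the interface text tells. Its arguments: {"type":"object","properties":{"rows":{"type":"array","items":{"type":"number"}}},"required":["rows"]}

```bash
mkdir -p pics; ls
cat > h.py <<'E'
import numpy as np, cv2
from scipy.spatial.transform import Rotation as R
from station import status, optics, arm
def cam(name):
    """returns picture, depth, K params, T world<-camera"""
    s=status.state(); p,d=optics.read_camera(name); c=optics.calibration(name)
    T=np.eye(4)
    if 'mount' in c:
        T[:3,:3]=R.from_rotvec(s['ee_rot']).as_matrix(); T[:3,3]=s['eef_pos']; T=T@np.array(c['mount'])
    else:
        r=R.from_rotvec(c['rvec']).as_matrix(); T[:3,:3]=r.T; T[:3,3]=-r.T@np.array(c['tvec'])
    return p,d,c,T
def onplane(c,T,u,v,z):
    ray=T[:3,:3]@np.array([(u-c['cx'])/c['fx'],(v-c['cy'])/c['fy'],1]); return T[:3,3]+ray*(z-T[2,3])/ray[2]
def cloud(d,c,T):
    v,u=np.mgrid[:480,:640]; P=np.stack([(u-c['cx'])/c['fx']*d,(v-c['cy'])/c['fy']*d,d],-1)
    return P@T[:3,:3].T+T[:3,3]
E
python3 - <<'E'
from h import *
for n in ['scene','side']:
    p,d,c,T=cam(n); cv2.imwrite(f'pics/{n}0.png',p[:,:,::-1]); np.savez(f'{n}0.npz',p=p,d=d,T=T); print(n,T.round(3).tolist(),c['fx'])
print(status.state())
E
```

```text
pics
scene [[0.884, 0.294, -0.365, 0.812], [0.468, -0.516, 0.717, -0.557], [0.022, -0.804, -0.594, 0.537], [0.0, 0.0, 0.0, 1.0]] 486.78599859632175
side [[0.956, -0.17, 0.241, 0.267], [-0.295, -0.561, 0.774, -0.797], [0.004, -0.81, -0.586, 0.668], [0.0, 0.0, 0.0, 1.0]] 550.844430580079
{'time': 0.1, 'joint_pos': array([-1.29450462,  0.42665672,  0.07381605,  1.60654476, -0.03411173,
        1.11081391, -0.06710736]), 'qd': array([-0.00037286, -0.00214686,  0.0001555 , -0.0018915 ,  0.00206436,
        0.00053935,  0.00161038]), 'effort': array([ 7.26277940e-03, -9.51530600e+01,  3.77113625e+00, -4.64401889e+01,
        1.97094341e-02,  6.30985698e-03,  1.46369786e-05]), 'eef_pos': array([0.27864787, 0.61438903, 0.23068724]), 'ee_rot': array([-6.63766658e-01, -3.07047364e+00,  1.80482394e-03]), 'ft_force': array([-0.02528526,  0.42158976, -0.15503575]), 'torque': array([-0.01715424, -0.01156625, -0.01950234]), 'gripper_force': 0.0, 'finger_gap': 0.08557843472952228}
```

View pics/scene0.png

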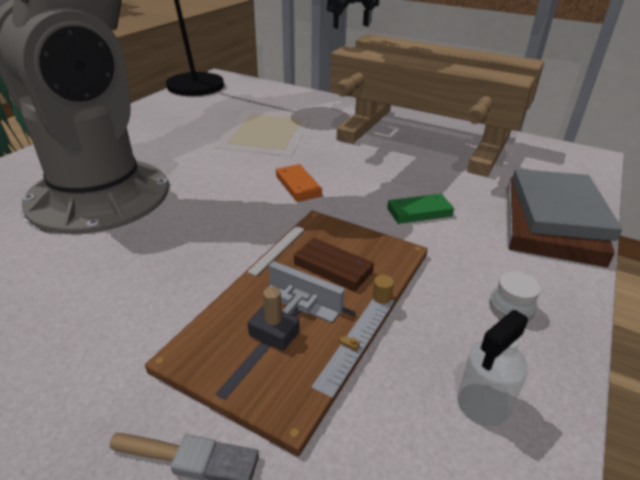

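View pics/side0.png

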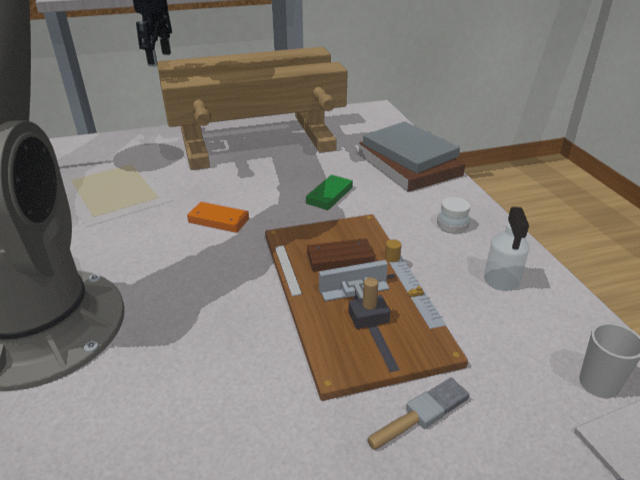

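The scene view has the knob at about (272,303), the board at (333,262), the marker at (349,342), and bed corners at (314,213), (427,250), (298,447) and (150,368). In the side view the bed corners are at (265,232), (372,216), (466,362) and (325,391).

Run:
```python
from h import *
pts={'scene':dict(corn=[(314,213),(427,250),(298,447),(150,368)],k=(272,291),m=(343,341),b=(333,258),w=(383,281)),
'side':dict(corn=[(265,232),(372,216),(466,362),(325,391)],k=(371,281),m=(409,291),b=(342,249),w=(394,243))}
for n,q in pts.items():
    z=np.load(n+'0.npz');c=optics.calibration(n);T=z['T'];P=cloud(z['d'],c,T)
    C=np.array([onplane(c,T,u,v,.02) for u,v in q['corn']]);print(n,C.round(3).tolist())
    print('sizes',[np.linalg.norm(C[i]-C[i-1]).round(3) for i in range(4)],'ctr',C.mean(0).round(4))
    fy=(C[0]+C[1]-C[2]-C[3]);yaw=np.arctan2(-fy[0],fy[1]);print('yaw',yaw)
    for k,h in dict(k=.102,m=.036,b=.042,w=.055).items():
        a=onplane(c,T,*q[k],h);Rz=R.from_euler('z',-yaw).as_matrix();print(k,a.round(3),P[q[k][1],q[k][0]].round(3),'bed',(Rz@(a-C.mean(0))).round(4))
```

```text
scene [[0.437, 0.136, 0.02], [0.666, 0.131, 0.02], [0.654, -0.296, 0.02], [0.429, -0.293, 0.02]]
sizes [np.float64(0.43), np.float64(0.229), np.float64(0.427), np.float64(0.225)] ctr [ 0.5465 -0.0802  0.02  ]
yaw -0.02395105632062324
k [ 0.539 -0.165  0.102] [ 0.538 -0.164  0.101] bed [-0.0059 -0.0844  0.082 ]
m [ 0.635 -0.142  0.036] [ 0.633 -0.137  0.03 ] bed [ 0.0898 -0.0598  0.016 ]
b [0.544 0.005 0.042] [0.544 0.006 0.041] bed [-0.0041  0.0853  0.022 ]
w [ 0.642 -0.022  0.055] [ 0.642 -0.021  0.054] bed [0.0942 0.0605 0.035 ]
side [[0.426, 0.136, 0.02], [0.66, 0.128, 0.02], [0.65, -0.303, 0.02], [0.424, -0.292, 0.02]]
sizes [np.float64(0.428), np.float64(0.234), np.float64(0.431), np.float64(0.226)] ctr [ 0.5402 -0.0828  0.02  ]
yaw -0.013946520247050188
k [ 0.54  -0.168  0.102] [ 0.539 -0.169  0.103] bed [ 0.0008 -0.0847  0.082 ]
m [ 0.626 -0.139  0.036] [ 0.63  -0.131  0.028] bed [ 0.0861 -0.0551  0.016 ]
b [0.55  0.005 0.042] [0.551 0.008 0.04 ] bed [0.0085 0.0879 0.022 ]
w [ 0.645 -0.022  0.055] [ 0.645 -0.022  0.055] bed [0.1039 0.0621 0.035 ]
```

```bash
cat >> h.py <<'E'
def goal(pos,yaw):
    """print total tool-frame shift (units) & turn (units) to TCP pos, tool y along bed y at yaw, pointing down"""
    s=status.state(); R0=R.from_rotvec(s['ee_rot']); Rg=R.from_euler('z',yaw)*R.from_matrix(np.diag([-1.,1,-1]))
    print('t',round(s['time'],2),'shift',(R0.inv().apply(np.array(pos)-s['eef_pos'])/.05).round(3),'turn',np.degrees((R0.inv()*Rg).as_rotvec()/6).round(3))
E
python3 - <<'E'
from h import *
z=np.load('scene0.npz');c=optics.calibration('scene');P=cloud(z['d'],c,z['T'])[60:200,330:545]
P=P[P[...,2]>.06].reshape(-1,3); P=P[(P[:,1]<.6)&(P[:,2]<.4)];print(P.min(0),P.max(0))
print(optics.calibration('wrist')['mount'])
goal([.54,-.12,.34],-.018)
E
```

```text
[0.27149638 0.32127405 0.06001174] [0.82179416 0.59996363 0.21109981]
[[ 1.15811119e-03 -9.50698678e-01 -3.10113982e-01  7.91338948e-02]
 [ 9.99999244e-01  1.22920195e-03 -3.38274126e-05 -1.04983547e-03]
 [ 4.13352387e-04 -3.10113708e-01  9.50699383e-01 -1.42520550e-01]
 [ 0.00000000e+00  0.00000000e+00  0.00000000e+00  1.00000000e+00]]
t 0.1 shift [-10.827 -11.22   -2.173] turn [-1.100e-02 -2.000e-03 -3.894e+00]
```

>>> {"op": "carry_out", "data": {"rows": [0, 0, -0.6, 0, 0, -0.97, 0, 0, 0, -0.6, 0, 0, -0.97, 0, 0, 0, -0.5, 0, 0, -0.97, 0, 0, 0, -0.5, 0, 0, -0.97, 0, -0.34, -0.91, 0, 0, 0, 0, 0, -0.34, -0.91, 0, 0, 0, 0, 0, -0.34, -0.91, 0, 0, 0, 0, 0, -0.34, -0.91, 0, 0, 0, 0, 0, -0.34, -0.91, 0, 0, 0, 0, 0, -0.34, -0.91, 0, 0, 0, 0, 0, -0.34, -0.91, 0, 0, 0, 0, 0, -0.34, -0.91, 0, 0, 0, 0, 0, -0.34, -0.91, 0, 0, 0, 0, 0, -0.34, -0.91, 0, 0, 0, 0, 0, -0.34, -0.91, 0, 0, 0, 0, 0, -0.34, -0.91, 0, 0, 0, 0, 0, -0.34, -0.91, 0, 0, 0, 0, 0, -0.34, -0.91, 0, 0, 0, 0, 0, -0.34, -0.91, 0, 0, 0, 0, 0, -0.34, -0.91, 0, 0, 0, 0, 0]}}

```text
time: 2.6
eef_pos: [0.5367, -0.1199, 0.3412]
ee_rot: [-0.03, -3.141, -0.0]
ft_force: [0.5, 1.1, -0.0]
finger_gap: 0.0855
gripper_force: 0.0
```

>>> {"op": "carry_out", "data": {"rows": [0, 0, 0, 0, 0, 0, 0, 0, 0, 0, 0, 0, 0, 0]}}

```text
time: 2.85
eef_pos: [0.5363, -0.1181, 0.341]
ee_rot: [-0.031, -3.141, -0.0]
ft_force: [-0.1, 0.7, 0.7]
finger_gap: 0.0854
gripper_force: 0.0
```

Run:
```python
from h import *
p,d,c,T=cam('wrist'); cv2.imwrite('pics/w1.png',p[:,:,::-1]); np.savez('w1.npz',p=p,d=d,T=T)
s=status.state();print(s['eef_pos'],s['ee_rot'],s['ft_force'],s['joint_pos'].round(2)); goal([.539,-.166,.25],-.018); print(c['fx'],c['cx'],c['cy'])
```

```text
[ 0.53635933 -0.11752285  0.34103661] [-2.91546103e-02 -3.14083182e+00 -4.97088250e-04] [ 0.01959139 -0.18861496 -0.25347634] [-0.45  0.14  0.62  1.78 -0.09  1.25  1.75]
t 2.9 shift [-0.072 -0.969  1.82 ] turn [ 0.003 -0.006 -0.005]
387.6289080566459 320.27042657045223 238.12410907306273
```

View pics/w1.png

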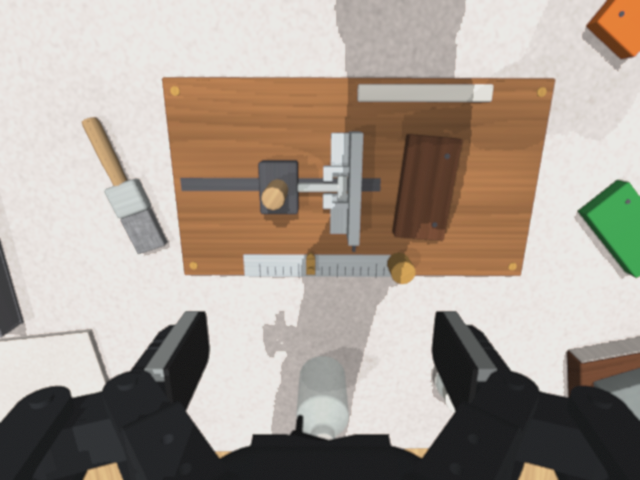

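In the wrist view image-right is bed +y and image-down is bed +x. The knob top is at (273,198), the fence's front top edge at u≈362, its pointer at (354,248), the marker at (311,264), and the board at about (428,188).

Run:
```python
from h import *
z=np.load('w1.npz');c=optics.calibration('wrist');T=z['T'];P=cloud(z['d'],c,T)
q=dict(corn=[(163.5,78.5),(553.5,79.5),(521,276),(185,275)])
C=np.array([onplane(c,T,u,v,.02) for u,v in q['corn']]);print(C.round(4).tolist())
print([np.linalg.norm(C[i]-C[i-1]).round(4) for i in range(4)],C.mean(0))
fy=C[1]+C[2]-C[0]-C[3];yaw=np.arctan2(-fy[0],fy[1]);print('yaw',yaw)
Rz=R.from_euler('z',-yaw).as_matrix()
for k,(u,v,h) in dict(knob=(273,198,.102),mark=(311,254,.036),ptr=(354,248,.03),ff1=(362,133,.064),ff2=(359.5,245,.064),wt=(402,270,.055),b1=(407,135,.042),b2=(462,139,.042),b3=(438,241,.042),b4=(394,234,.042),f1=(359,85,.025),f2=(493,100,.025)).items():
    a=onplane(c,T,u,v,h);print(k,a.round(4),P[v,int(u)].round(3),'bed',(Rz@(a-C.mean(0))).round(4))
cv2.imwrite('pics/w1c.png',cv2.resize(z['p'][110:290,230:430,::-1],None,fx=4,fy=3.3,interpolation=cv2.INTER_CUBIC))
```

```text
[[0.4182, -0.2911, 0.02], [0.4272, 0.1415, 0.02], [0.664, 0.1389, 0.02], [0.6546, -0.2971, 0.02]]
[np.float64(0.2365), np.float64(0.4327), np.float64(0.2368), np.float64(0.4362)] [ 0.54099947 -0.07694001  0.02      ]
yaw -0.021165451356011694
knob [ 0.5378 -0.1667  0.102 ] [ 0.538 -0.167  0.103] bed [-0.0013 -0.0898  0.082 ]
mark [ 0.6226 -0.1323  0.036 ] [ 0.626 -0.133  0.028] bed [ 0.0828 -0.0536  0.016 ]
ptr [ 0.6179 -0.079   0.03  ] [ 0.618 -0.079  0.03 ] bed [ 0.0769 -0.0004  0.01  ]
ff1 [ 0.4784 -0.0746  0.064 ] [ 0.479 -0.074  0.062] bed [-0.0626  0.001   0.044 ]
ff2 [ 0.6023 -0.0756  0.064 ] [ 0.617 -0.072  0.021] bed [0.0613 0.0026 0.044 ]
wt [ 0.6379 -0.0236  0.055 ] [ 0.638 -0.024  0.055] bed [0.0958 0.0554 0.035 ]
b1 [ 0.4826 -0.0227  0.042 ] [ 0.483 -0.02   0.028] bed [-0.0595  0.053   0.022 ]
b2 [0.488  0.0383 0.042 ] [0.489 0.046 0.021] bed [-0.0554  0.1141  0.022 ]
b3 [0.6066 0.0207 0.042 ] [0.614 0.028 0.02 ] bed [0.0635 0.099  0.022 ]
b4 [ 0.5968 -0.0324  0.042 ] [ 0.598 -0.032  0.037] bed [0.0548 0.0457 0.022 ]
f1 [ 0.4292 -0.0747  0.025 ] [ 0.429 -0.075  0.025] bed [-1.118e-01 -1.000e-04  5.000e-03]
f2 [0.4476 0.0748 0.025 ] [0.447 0.077 0.02 ] bed [-0.0966  0.1498  0.005 ]
```

View pics/w1c.png

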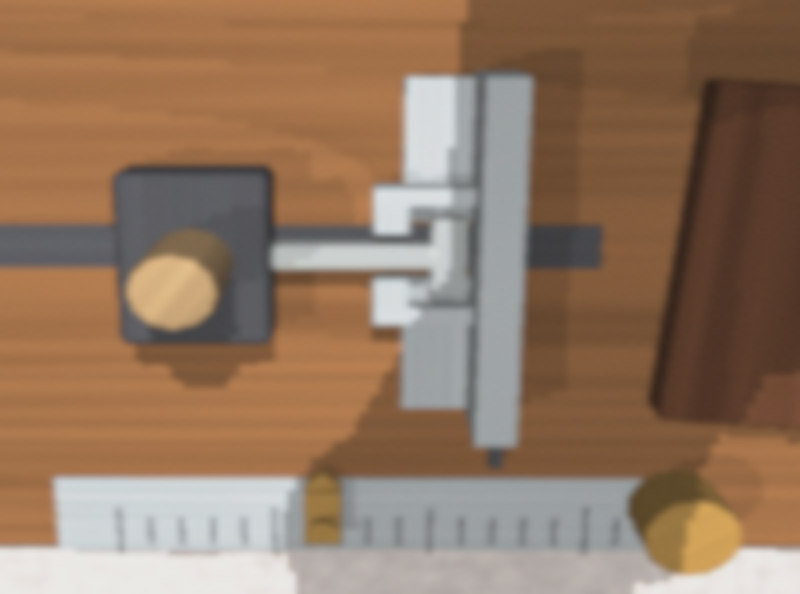

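The crop shows the feed's T-head bearing forward in the yoke, with the pointer about 54 mm past the marker. I'll descend onto the knob.

>>> {"op": "carry_out", "data": {"rows": [-0.01, -0.25, 0.4, 0, 0, 0, 0, -0.01, -0.25, 0.6, 0, 0, 0, 0, -0.01, -0.25, 0.6, 0, 0, 0, 0, -0.01, -0.23, 0.6, 0, 0, 0, 0, 0, 0, 0.6, 0, 0, 0, 0, 0, 0, 0.6, 0, 0, 0, 0, 0, 0, 0.4, 0, 0, 0, 0, 0, 0, 0.2, 0, 0, 0, 0, 0, 0, 0, 0, 0, 0, 0, 0, 0, 0, 0, 0, 0, 0]}}

```text
time: 4.15
eef_pos: [0.5381, -0.1674, 0.1421]
ee_rot: [0.03, 3.14, 0.0]
ft_force: [0.2, -0.8, 0.6]
finger_gap: 0.0856
gripper_force: 0.0
```

Run:
```python
from h import *
p,d,c,T=cam('wrist'); cv2.imwrite('pics/w2.png',p[:,:,::-1]);print(status.state()['ft_force'])
goal([.538,-.1667,.062],-.0212)
```

```text
[-0.68800489 -0.43379105 -0.15061795]
t 4.2 shift [0.004 0.014 1.604] turn [0.001 0.012 0.018]
```

View pics/w2.png

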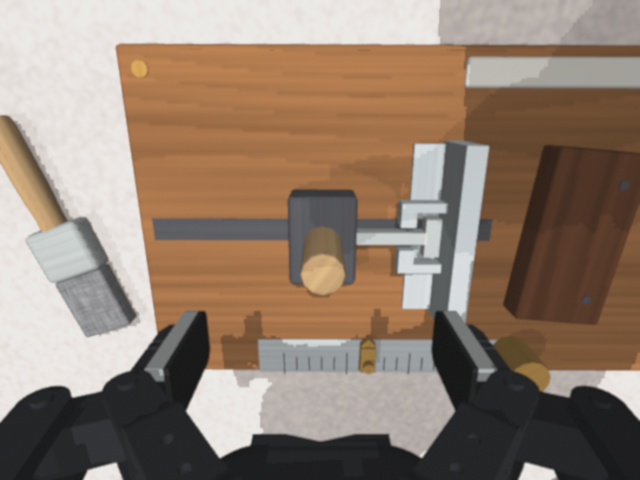

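The knob (322,272) sits midway between the fingers, clear of the fence. I'll descend and grip.

>>> {"op": "carry_out", "data": {"rows": [0, 0, 0.4, 0, 0, 0, 0, 0, 0, 0.4, 0, 0, 0, 0, 0, 0, 0.4, 0, 0, 0, 0, 0, 0, 0.3, 0, 0, 0, 0, 0, 0, 0.1, 0, 0, 0, 0, 0, 0, 0, 0, 0, 0, 0.3, 0, 0, 0, 0, 0, 0, 0.6, 0, 0, 0, 0, 0, 0, 0.8, 0, 0, 0, 0, 0, 0, 1, 0, 0, 0, 0, 0, 0, 1, 0, 0, 0, 0, 0, 0, 1, 0, 0, 0, 0, 0, 0, 1, 0, 0, 0, 0, 0, 0, 1]}}

```text
time: 5.82
eef_pos: [0.5379, -0.1671, 0.062]
ee_rot: [0.03, 3.141, 0.001]
ft_force: [-3.0, 3.0, 9.8]
finger_gap: 0.0227
gripper_force: 58.2
```

>>> {"op": "carry_out", "data": {"rows": [0, -0.1, 0, 0, 0, 0, 1, 0, -0.15, 0, 0, 0, 0, 1, 0, -0.15, 0, 0, 0, 0, 1, 0, -0.15, 0, 0, 0, 0, 1, 0, -0.15, 0, 0, 0, 0, 1, 0, -0.15, 0, 0, 0, 0, 1, 0, -0.15, 0, 0, 0, 0, 1, 0, -0.15, 0, 0, 0, 0, 1, 0, -0.15, 0, 0, 0, 0, 1, 0, -0.1, 0, 0, 0, 0, 1, 0, -0.08, 0, 0, 0, 0, 1, 0, 0, 0, 0, 0, 0, 1, 0, 0, 0, 0, 0, 0, 1, 0, 0, 0, 0, 0, 0, 1]}}

```text
time: 7.58
eef_pos: [0.5362, -0.2392, 0.0619]
ee_rot: [-0.028, -3.141, -0.005]
ft_force: [-5.5, 14.6, 17.2]
finger_gap: 0.0228
gripper_force: 59.1
```

Run:
```python
from h import *
p,d,c,T=cam('wrist'); cv2.imwrite('pics/w3.png',p[:,:,::-1]);np.savez('w3.npz',p=p,d=d,T=T);s=status.state();print(s['ft_force'],s['eef_pos'])
goal(np.array([.541,-.0769,0.062])+R.from_euler('z',-.0212).apply([0,-.1435,0]),-.0212)
```

```text
[-5.09986634 14.733639   16.19586689] [ 0.53624666 -0.23923195  0.06189039]
t 7.62 shift [-0.027  0.378 -0.001] turn [ 0.03  -0.005  0.03 ]
```

View pics/w3.png

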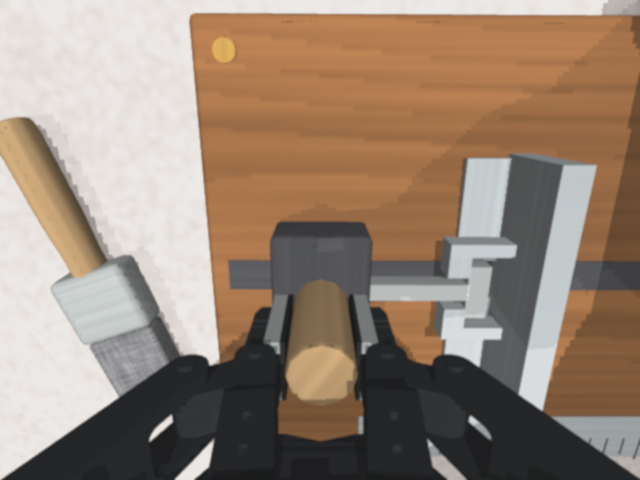

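The fence's T-head is now hooked on the yoke's back, and the fence is about 9 mm behind the marker by the travel. I'll go forward, stopping slightly short.

>>> {"op": "carry_out", "data": {"rows": [0, 0.06, 0, 0, 0, 0, 1, 0, 0.06, 0, 0, 0, 0, 1, 0, 0.06, 0, 0, 0, 0, 1, 0, 0.06, 0, 0, 0, 0, 1, 0, 0.06, 0, 0, 0, 0, 1, 0, 0.06, 0, 0, 0, 0, 1, 0, 0.04, 0, 0, 0, 0, 1, 0, 0, 0, 0, 0, 0, 1, 0, 0, 0, 0, 0, 0, 1, 0, 0, 0, 0, 0, 0, 1]}}

```text
time: 8.88
eef_pos: [0.5366, -0.2246, 0.0621]
ee_rot: [0.034, 3.14, -0.006]
ft_force: [-1.4, -15.0, 1.1]
finger_gap: 0.0223
gripper_force: 58.9
```

Run:
```python
from h import *
for n in ['side','scene']:
    p,d,c,T=cam(n); np.savez(n+'4.npz',p=p,d=d,T=T)
    x,y=(340,240) if n=='side' else (270,280)
    cv2.imwrite(f'pics/{n}4.png',cv2.resize(p[y:y+90,x:x+120,::-1],None,fx=6,fy=6,interpolation=cv2.INTER_CUBIC))
s=status.state();print(s['ft_force'],s['eef_pos'])
goal(np.array([.541,-.0769,0.062])+R.from_euler('z',-.0212).apply([0,-.1435,0]),-.0212)
```

```text
[ -0.6628646  -14.63725454   1.0383091 ] [ 0.53658323 -0.22461516  0.06210718]
t 8.97 shift [-0.026  0.086  0.002] turn [-0.034  0.017 -0.006]
```

View pics/side4.png

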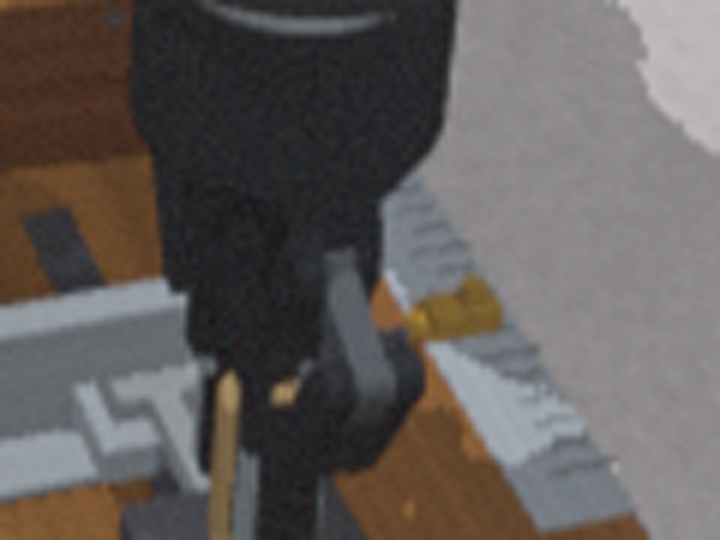

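The gripper hides the pointer in the side view; by the travel about 4 mm remain. I'll release, rise and look from above.

>>> {"op": "carry_out", "data": {"rows": [0, 0, 0, 0, 0, 0, 0.5, 0, 0, 0, 0, 0, 0, 0, 0, 0, 0, 0, 0, 0, 0, 0, 0, 0, 0, 0, 0, 0, 0, 0, -0.3, 0, 0, 0, 0, 0, 0, -0.5, 0, 0, 0, 0, 0, 0, -0.5, 0, 0, 0, 0, 0, 0.1, -0.5, 0, 0, 0, 0, 0.2, 0.3, -0.4, 0, 0, 0, 0, 0.3, 0.4, -0.3, 0, 0, 0, 0, 0, 0.3, 0, 0, 0, 0, 0, 0, 0, 0, 0, 0, 0, 0, 0, 0, 0, 0, 0, 0, 0]}}

```text
time: 10.6
eef_pos: [0.5128, -0.1665, 0.186]
ee_rot: [-0.031, -3.141, 0.001]
ft_force: [0.4, -0.0, -0.1]
finger_gap: 0.0854
gripper_force: 0.0
```

Run:
```python
from h import *
p,d,c,T=cam('wrist'); np.savez('w5.npz',p=p,d=d,T=T);s=status.state();print(s['ft_force'],s['eef_pos'])
Rz=R.from_euler('z',.0212).as_matrix()
for a in ([.541,-.0769-.0535,.036],):
    q=T[:3,:3].T@(np.array(a)+[.083,0,0]-T[:3,3]);u,v=q[:2]/q[2]*c['fx']+[c['cx'],c['cy']];print(u,v)
u,v=int(np.clip(u,80,560)),int(np.clip(v,60,420))
print(u-80,v-60);cv2.imwrite('pics/w5c.png',cv2.resize(p[v-60:v+60,u-80:u+80,::-1],None,fx=5,fy=5,interpolation=cv2.INTER_CUBIC))
```

```text
[ 0.03719801 -0.13007423 -0.10869782] [ 0.51260169 -0.16671234  0.18594487]
365.51100818013015 341.88724401610625
285 281
```

View pics/w5c.png

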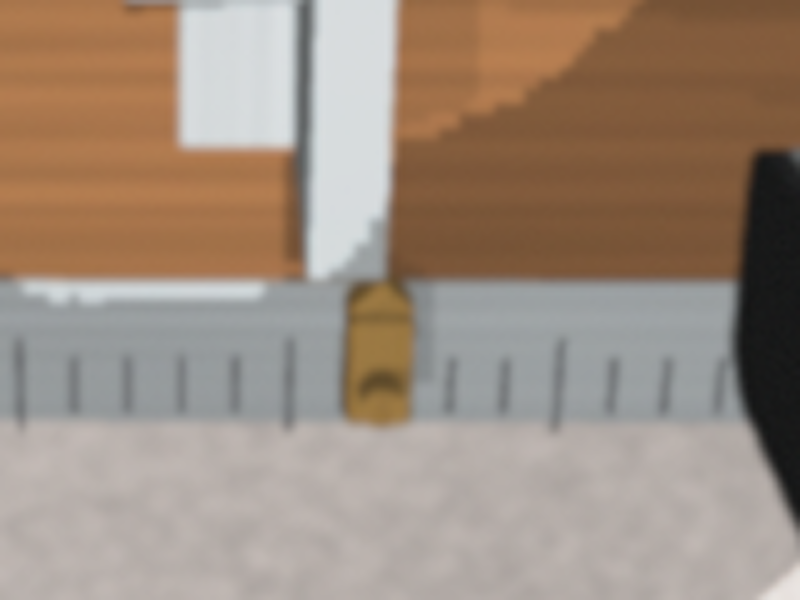

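The crop shows the marker point at about pixel (360.6,337.6) and the fence's top front corner at (362.6,336.6), to be corrected for height. I'll shift so that both sit on the camera's centre column and the parallax vanishes.

>>> {"op": "carry_out", "data": {"rows": [0, 0.3, 0, 0, 0, 0, 0, 0, 0.3, 0, 0, 0, 0, 0, 0, 0, 0, 0, 0, 0, 0, 0, 0, 0, 0, 0, 0, 0]}}

```text
time: 11.15
eef_pos: [0.5132, -0.136, 0.1864]
ee_rot: [0.03, 3.141, -0.0]
ft_force: [0.3, -1.2, 0.1]
finger_gap: 0.0851
gripper_force: 0.0
```

```bash
cat > meas.py <<'E'
from h import *
yaw=-.0212; C=np.array([.541,-.0769,.02]); Rz=R.from_euler('z',-yaw).as_matrix()
def run(z,tag):
    c=optics.calibration('wrist');T=z['T'];p=z['p'];hsv=cv2.cvtColor(p,cv2.COLOR_RGB2HSV)
    P=(cloud(z['d'],c,T)-C)@Rz.T
    # marker: saturated yellow on the rule area
    m=(P[...,0]>.075)&(P[...,0]<.12)&(abs(P[...,1]+.054)<.02)&(hsv[...,1]>110)&(P[...,2]>.004)
    v,u=np.nonzero(m);print(tag,'marker px',m.sum(),u.min(),u.max(),v.min(),v.max())
    tip=v<v.min()+4;body=v>v.min()+6
    a=(Rz@(onplane(c,T,u[tip].mean(),v[tip].mean(),.034)-C));b=P[m&True];print(' marker tip y',a.round(4),'body mid',((b[:,1].min()+b[:,1].max())/2).round(4),b[:,2].max().round(4))
    # fence front edge: top points
    f=(abs(P[...,2]-.044)<.006)&(abs(P[...,0])<.062)&(P[...,1]<-.04)&(P[...,1]>-.085)&(hsv[...,1]<70)
    ys=[]
    for r in np.unique(np.nonzero(f)[0]):
        us=np.nonzero(f[r])[0]
        q=Rz@(onplane(c,T,us.max()+.5,r,.064)-C); ys.append((q[0],q[1],us.max()))
    ys=np.array(ys);k=abs(ys[:,0])<.06;print(' fence edge y median',np.median(ys[k,1]).round(4),'near ptr',ys[ys[:,0]>.03][:,1].mean().round(4),'n',k.sum(),'slope',np.polyfit(ys[k,0],ys[k,1],1)[0].round(4),ys[::12].round(4).tolist())
E
python3 - <<'E'
from meas import *
run(np.load('w5.npz'),'w5')
p,d,c,T=cam('wrist'); np.savez('w6.npz',p=p,d=d,T=T);run(dict(p=p,d=d,T=T),'w6')
cv2.imwrite('pics/w6c.png',cv2.resize(p[280:380,250:390,::-1],None,fx=5.5,fy=5.5,interpolation=cv2.INTER_CUBIC))
E
```

```text
w5 marker px 314 354 366 337 364
 marker tip y [ 0.0825 -0.0561  0.014 ] body mid -0.0553 0.0181
 fence edge y median -0.0587 near ptr -0.0587 n 153 slope 0.0004 [[-0.0623, -0.0708, 350.0], [-0.0541, -0.0588, 367.0], [-0.0456, -0.0585, 367.0], [-0.037, -0.0588, 366.0], [-0.0282, -0.0585, 366.0], [-0.0192, -0.0588, 365.0], [-0.01, -0.0585, 365.0], [-0.0007, -0.0588, 364.0], [0.0089, -0.0585, 364.0], [0.0186, -0.0589, 363.0], [0.0286, -0.0585, 363.0], [0.0387, -0.0589, 362.0], [0.0491, -0.0585, 362.0], [0.0598, -0.0589, 361.0]]
w6 marker px 316 321 332 335 364
 marker tip y [ 0.0809 -0.0551  0.014 ] body mid -0.0548 0.0173
 fence edge y median -0.0587 near ptr -0.0588 n 152 slope -0.0037 [[-0.0616, -0.0587, 323.0], [-0.0533, -0.0586, 323.0], [-0.0448, -0.0586, 323.0], [-0.0361, -0.0585, 323.0], [-0.0273, -0.0585, 323.0], [-0.0183, -0.0584, 323.0], [-0.0091, -0.0584, 323.0], [0.0003, -0.0591, 322.0], [0.0099, -0.059, 322.0], [0.0196, -0.059, 322.0], [0.0296, -0.0589, 322.0], [0.0398, -0.0589, 322.0], [0.0503, -0.0588, 322.0], [0.0609, -0.0587, 322.0]]
```

View pics/w6c.png

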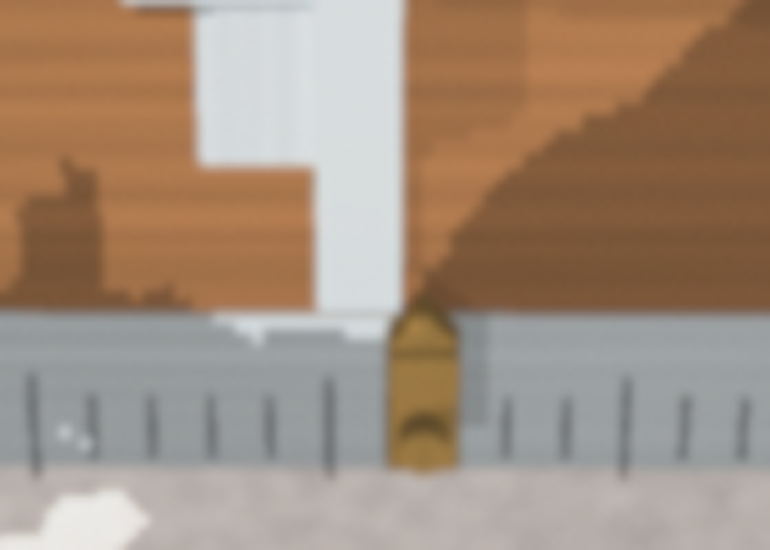

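The pointer face is still about 3.2 mm behind the marker point (fence edge u≈323 against the point at u≈327). I'll regrasp the knob and advance it.

Run:
```python
from h import *
goal([.5366,-.2246,.062],-.0212)
```

```text
t 11.2 shift [-0.503 -1.757  2.487] turn [-0.001  0.     0.015]
```

>>> {"op": "carry_out", "data": {"rows": [-0.13, -0.45, 0.15, 0, 0, 0, 0, -0.13, -0.45, 0.15, 0, 0, 0, 0, -0.13, -0.45, 0.15, 0, 0, 0, 0, -0.11, -0.407, 0.15, 0, 0, 0, 0, 0, 0, 0.2, 0, 0, 0, 0, 0, 0, 0.4, 0, 0, 0, 0, 0, 0, 0.4, 0, 0, 0, 0, 0, 0, 0.4, 0, 0, 0, 0, 0, 0, 0.35, 0, 0, 0, 0, 0, 0, 0.137, 0, 0, 0, 0, 0, 0, 0, 0, 0, 0, 0.3, 0, 0, 0, 0, 0, 0, 0.6, 0, 0, 0, 0, 0, 0, 0.8, 0, 0, 0, 0, 0, 0, 1, 0, 0, 0, 0, 0, 0, 1, 0, 0, 0, 0, 0, 0, 1, 0, 0, 0, 0, 0, 0, 1]}}

```text
time: 13.32
eef_pos: [0.5368, -0.2245, 0.0626]
ee_rot: [0.031, 3.141, -0.0]
ft_force: [-0.7, 0.4, 6.3]
finger_gap: 0.0227
gripper_force: 58.4
```

>>> {"op": "carry_out", "data": {"rows": [0, 0.03, 0, 0, 0, 0, 1, 0, 0.03, 0, 0, 0, 0, 1, 0, 0.03, 0, 0, 0, 0, 1, 0, 0, 0, 0, 0, 0, 1, 0, 0, 0, 0, 0, 0, 1]}}

```text
time: 13.95
eef_pos: [0.5368, -0.2229, 0.0627]
ee_rot: [0.034, 3.139, -0.006]
ft_force: [1.5, -15.2, -2.1]
finger_gap: 0.0228
gripper_force: 58.9
```

>>> {"op": "carry_out", "data": {"rows": [0, 0.02, 0, 0, 0, 0, 1, 0, 0.012, 0, 0, 0, 0, 1, 0, 0, 0, 0, 0, 0, 1, 0, 0, 0, 0, 0, 0, 1, 0, 0, 0, 0, 0, 0, 1]}}

```text
time: 14.58
eef_pos: [0.5368, -0.2215, 0.0627]
ee_rot: [0.034, 3.139, -0.006]
ft_force: [1.4, -17.4, -3.2]
finger_gap: 0.0228
gripper_force: 58.9
```

>>> {"op": "carry_out", "data": {"rows": [0, 0, 0, 0, 0, 0, 0.5, 0, 0, 0, 0, 0, 0, 0, 0, 0, 0, 0, 0, 0, 0, 0, 0, 0, 0, 0, 0, 0, 0, 0, -0.3, 0, 0, 0, 0, 0, 0, -0.5, 0, 0, 0, 0, 0, 0, -0.5, 0, 0, 0, 0, 0, 0.2, -0.5, 0, 0, 0, 0, 0.2, 0.4, -0.4, 0, 0, 0, 0, 0.3, 0.5, -0.3, 0, 0, 0, 0, 0, 0.5, 0, 0, 0, 0, 0, 0, 0, 0, 0, 0, 0, 0, 0, 0, 0, 0, 0, 0, 0]}}

```text
time: 16.2
eef_pos: [0.5132, -0.1383, 0.1875]
ee_rot: [0.031, 3.141, -0.0]
ft_force: [-0.4, -0.2, -1.5]
finger_gap: 0.0858
gripper_force: 0.0
```

Run:
```python
from meas import *
p,d,c,T=cam('wrist'); np.savez('w7.npz',p=p,d=d,T=T);print(status.state()['eef_pos']);run(dict(p=p,d=d,T=T),'w7')
cv2.imwrite('pics/w7c.png',cv2.resize(p[280:380,250:390,::-1],None,fx=5.5,fy=5.5,interpolation=cv2.INTER_CUBIC))
```

```text
[ 0.5131246  -0.13858204  0.18733691]
w7 marker px 291 324 334 335 363
 marker tip y [ 0.0819 -0.0548  0.014 ] body mid -0.0549 0.0172
 fence edge y median -0.0557 near ptr -0.0558 n 153 slope -0.0013 [[-0.0621, -0.0555, 331.0], [-0.0537, -0.0554, 331.0], [-0.0452, -0.0553, 331.0], [-0.0365, -0.0559, 330.0], [-0.0277, -0.0558, 330.0], [-0.0186, -0.0557, 330.0], [-0.0094, -0.0556, 330.0], [0.0, -0.0555, 330.0], [0.0096, -0.0554, 330.0], [0.0194, -0.0553, 330.0], [0.0294, -0.056, 329.0], [0.0397, -0.0559, 329.0], [0.0501, -0.0558, 329.0], [0.0608, -0.0564, 328.0]]
```

View pics/w7c.png

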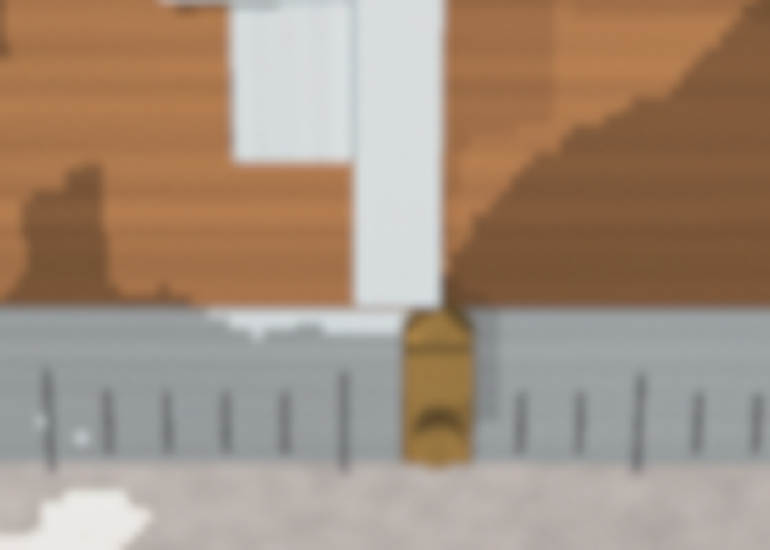

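The fence face is now about 0.5–0.9 mm behind the marker point (edge u≈330 against the point at u≈329 before the height correction), well within 2 mm. Next I'll go beyond the board with the fingers shut and measure it.

>>> {"op": "carry_out", "data": {"rows": [-0.06, 0.5, 0, 0, 0, 0, 1, -0.06, 0.7, 0, 0, 0, 0, 1, -0.06, 0.7, 0, 0, 0, 0, 1, -0.1, 0.7, 0, 0, 0, 0, 1, -0.1, 0.6, 0, 0, 0, 0, 1, -0.1, 0.5, 0, 0, 0, 0, 1, -0.1, 0.4, 0, 0, 0, 0, 1, 0, 0, 0, 0, 0, 0, 1, 0, 0, 0, 0, 0, 0, 1]}}

```text
time: 17.38
eef_pos: [0.5461, 0.0655, 0.1869]
ee_rot: [-0.033, -3.141, 0.001]
ft_force: [-0.5, 0.0, -0.4]
finger_gap: -0.0003
gripper_force: 0.0
```

Run:
```python
from meas import *
p,d,c,T=cam('wrist'); print(status.state()['eef_pos'])
P=(cloud(d,c,T)-C)@Rz.T
m=((abs(P[...,2]-.022)<.005)&(abs(P[...,0])<.09)&(P[...,1]>0)&(P[...,1]<.16)).astype(np.uint8)
m=cv2.morphologyEx(m,cv2.MORPH_OPEN,np.ones((5,5)))
q=P[m>0][:,:2];r=cv2.minAreaRect((q*1000).astype(np.float32));print(r,cv2.boxPoints(r).round(1).tolist(),len(q))
cx,cy=np.array(r[0])/1000
goal(C+Rz.T@np.array([cx+.003,cy+.030+.0145+.015,.01]),yaw)
```

```text
[0.54608146 0.06534182 0.18695526]
((15.231353759765625, 79.74537658691406), (60.39134979248047, 147.0145263671875), 85.36198425292969) [[-60.5, 55.599998474121094], [86.0999984741211, 43.70000076293945], [90.9000015258789, 103.9000015258789], [-55.599998474121094, 115.80000305175781]] 11799
t 17.43 shift [-0.324 -0.06   3.139] turn [-0.004 -0.002  0.001]
```

>>> {"op": "carry_out", "data": {"rows": [-0.03, 0, 0.4, 0, 0, 0, 1, 0, 0, 0.6, 0, 0, 0, 1, 0, 0, 0.6, 0, 0, 0, 1, 0, 0, 0.6, 0, 0, 0, 1, 0, 0, 0.5, 0, 0, 0, 1, 0, 0, 0.3, 0, 0, 0, 1, 0, 0, 0.1, 0, 0, 0, 1, 0, 0, 0, 0, 0, 0, 1, 0, 0, 0, 0, 0, 0, 1]}}

```text
time: 18.55
eef_pos: [0.5481, 0.0666, 0.0327]
ee_rot: [0.031, 3.14, 0.001]
ft_force: [-1.6, -0.0, -0.0]
finger_gap: -0.0001
gripper_force: 0.0
```

>>> {"op": "carry_out", "data": {"rows": [0, -0.08, 0, 0, 0, 0, 1, 0, -0.1, 0, 0, 0, 0, 1, 0, -0.12, 0, 0, 0, 0, 1, 0, -0.12, 0, 0, 0, 0, 1, 0, -0.12, 0, 0, 0, 0, 1, 0, -0.12, 0, 0, 0, 0, 1, 0, -0.12, 0, 0, 0, 0, 1, 0, -0.12, 0, 0, 0, 0, 1, 0, -0.12, 0, 0, 0, 0, 1, 0, -0.12, 0, 0, 0, 0, 1, 0, -0.12, 0, 0, 0, 0, 1, 0, -0.12, 0, 0, 0, 0, 1, 0, -0.12, 0, 0, 0, 0, 1, 0, -0.12, 0, 0, 0, 0, 1, 0, -0.12, 0, 0, 0, 0, 1, 0, -0.1, 0, 0, 0, 0, 1, 0, -0.06, 0, 0, 0, 0, 1, 0, 0, 0, 0, 0, 0, 1, 0, 0, 0, 0, 0, 0, 1]}}

```text
time: 20.92
eef_pos: [0.5458, -0.0285, 0.0319]
ee_rot: [-0.031, -3.141, 0.0]
ft_force: [-0.0, 0.8, -0.5]
finger_gap: 0.0001
gripper_force: 0.0
```

```bash
cat > b.py <<'E'
from meas import *
p,d,c,T=cam('wrist'); s=status.state();print('bed tcp',(Rz@(s['eef_pos']-C)).round(4),s['ft_force'].round(1))
P=(cloud(d,c,T)-C)@Rz.T
m=((abs(P[...,2]-.022)<.004)&(P[...,0]<.07)&(P[...,0]>-.09)&(P[...,1]>-.06)&(P[...,1]<.16)).astype(np.uint8)
m=cv2.morphologyEx(m,cv2.MORPH_OPEN,np.ones((5,5)))
r=cv2.minAreaRect((P[m>0][:,:2]*1000).astype(np.float32));print(r)
f=(abs(P[...,2]-.044)<.006)&(abs(P[...,0])<.055)&(P[...,1]>-.09)&(P[...,1]<-.04);print('fence edge',np.percentile(P[f][:,1],97))
E
python3 b.py
```

```text
bed tcp [0.0037 0.0485 0.0119] [ 0.7 -0.2 -0.5]
((-2.977039337158203, 1.5913162231445312), (120.43449401855469, 117.59684753417969), 0.4106723964214325)
fence edge -0.05484452245057536
```

>>> {"op": "carry_out", "data": {"rows": [0, -0.08, 0, 0, 0, 0, 1, 0, -0.08, 0, 0, 0, 0, 1, 0, -0.08, 0, 0, 0, 0, 1, 0, -0.08, 0, 0, 0, 0, 1, 0, -0.06, 0, 0, 0, 0, 1, 0, 0, 0, 0, 0, 0, 1]}}

```text
time: 21.72
eef_pos: [0.5454, -0.0479, 0.032]
ee_rot: [0.032, 3.141, -0.0]
ft_force: [-1.5, 0.8, 0.2]
finger_gap: 0.0001
gripper_force: 0.0
```

```bash
sed -i 's/(P\[...,1\]>-.06)&/(P[...,1]>-.051)\&(cv2.cvtColor(p,cv2.COLOR_RGB2HSV)[...,1]>70)\&/' b.py; echo "cv2.imwrite('pics/w8.png',p[:,:,::-1])" >> b.py; python3 b.py
```

```text
bed tcp [0.0038 0.0293 0.012 ] [ 0.5 -0.   0.4]
((0.031574249267578125, -14.812252044677734), (60.13948059082031, 112.22760772705078), 89.87693786621094)
fence edge -0.055136750568701924
```

View pics/w8.png

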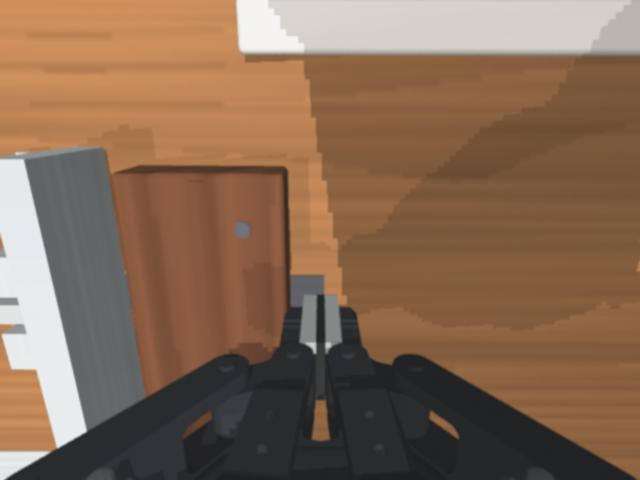

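The board (115–288, 170–395) is square against the finger and about 10 mm short of the fence. I'll advance gently.

>>> {"op": "carry_out", "data": {"rows": [0, -0.04, 0, 0, 0, 0, 1, 0, -0.04, 0, 0, 0, 0, 1, 0, -0.04, 0, 0, 0, 0, 1, 0, -0.03, 0, 0, 0, 0, 1, 0, 0, 0, 0, 0, 0, 1, 0, 0, 0, 0, 0, 0, 1]}}

```text
time: 22.52
eef_pos: [0.5453, -0.0551, 0.032]
ee_rot: [0.031, 3.141, -0.0]
ft_force: [-0.9, -0.3, -1.0]
finger_gap: -0.0001
gripper_force: 0.1
```

>>> {"op": "carry_out", "data": {"rows": [0, -0.01, 0, 0, 0, 0, 1, 0, -0.01, 0, 0, 0, 0, 1, 0, -0.01, 0, 0, 0, 0, 1, 0, 0, 0, 0, 0, 0, 1, 0, 0, 0, 0, 0, 0, 1]}}

```text
time: 23.15
eef_pos: [0.5452, -0.0564, 0.032]
ee_rot: [-0.031, -3.141, 0.0]
ft_force: [0.9, 2.4, -0.0]
finger_gap: 0.0
gripper_force: 0.9
```

>>> {"op": "carry_out", "data": {"rows": [0, -0.01, 0, 0, 0, 0, 1, 0, -0.01, 0, 0, 0, 0, 1, 0, 0, 0, 0, 0, 0, 1, 0, 0, 0, 0, 0, 0, 1]}}

```text
time: 23.65
eef_pos: [0.5452, -0.0575, 0.0319]
ee_rot: [-0.031, -3.141, 0.0]
ft_force: [0.9, 1.8, 1.0]
finger_gap: -0.0001
gripper_force: 0.7
```

>>> {"op": "carry_out", "data": {"rows": [0, -0.01, 0, 0, 0, 0, 1, 0, -0.01, 0, 0, 0, 0, 1, 0, 0, 0, 0, 0, 0, 1, 0, 0, 0, 0, 0, 0, 1]}}

```text
time: 24.15
eef_pos: [0.5452, -0.0585, 0.032]
ee_rot: [0.031, 3.141, -0.0]
ft_force: [0.0, 2.4, -0.5]
finger_gap: -0.0001
gripper_force: 0.8
```

>>> {"op": "carry_out", "data": {"rows": [0, -0.01, 0, 0, 0, 0, 1, 0, -0.01, 0, 0, 0, 0, 1, 0, 0, 0, 0, 0, 0, 1, 0, 0, 0, 0, 0, 0, 1]}}

```text
time: 24.65
eef_pos: [0.5452, -0.0591, 0.0319]
ee_rot: [-0.03, -3.141, -0.0]
ft_force: [0.2, 5.1, -0.2]
finger_gap: 0.0004
gripper_force: 2.4
```

>>> {"op": "carry_out", "data": {"rows": [0, -0.01, 0, 0, 0, 0, 1, 0, 0, 0, 0, 0, 0, 1, 0, 0, 0, 0, 0, 0, 1, 0, 0, 0, 0, 0, 0, 1]}}

```text
time: 25.15
eef_pos: [0.5452, -0.0592, 0.0319]
ee_rot: [-0.03, -3.141, -0.001]
ft_force: [0.7, 6.9, -1.7]
finger_gap: 0.0001
gripper_force: 3.3
```

>>> {"op": "carry_out", "data": {"rows": [0, -0.01, 0, 0, 0, 0, 1, 0, 0, 0, 0, 0, 0, 1, 0, 0, 0, 0, 0, 0, 1, 0, 0, 0, 0, 0, 0, 1, 0, 0, 0, 0, 0, 0, 1]}}

```text
time: 25.78
eef_pos: [0.5452, -0.0593, 0.0319]
ee_rot: [-0.029, -3.141, -0.002]
ft_force: [0.2, 9.1, 0.4]
finger_gap: 0.0003
gripper_force: 4.3
```

```bash
python3 b.py
```

```text
bed tcp [0.0038 0.0177 0.0119] [0.6 9.4 0.4]
((-0.00458526611328125, -23.236042022705078), (55.51367950439453, 111.82099151611328), 89.99971008300781)
fence edge -0.05521102989934056
```

Held at about 9 N with the fence unmoved. Now I'll back off and check from above.

>>> {"op": "carry_out", "data": {"rows": [0, 0.05, 0, 0, 0, 0, 1, 0, 0.2, 0, 0, 0, 0, 1, 0, 0.3, 0, 0, 0, 0, 1, 0, 0, -0.4, 0, 0, 0, 1, 0, 0, -0.6, 0, 0, 0, 1, 0, 0, -0.7, 0, 0, 0, 1, 0, -0.5, -0.7, 0, 0, 0, 1, 0.2, -0.7, -0.6, 0, 0, 0, 1, 0.2, -0.7, -0.3, 0, 0, 0, 1, 0.2, -0.6, 0, 0, 0, 0, 1, 0, 0, 0, 0, 0, 0, 1, 0, 0, 0, 0, 0, 0, 1]}}

```text
time: 27.32
eef_pos: [0.5135, -0.1562, 0.1968]
ee_rot: [-0.03, -3.141, -0.0]
ft_force: [0.4, 0.1, 0.2]
finger_gap: -0.0001
gripper_force: 0.0
```

```bash
sed -i 's/w8.png/w9.png/' b.py; echo "run(dict(p=p,d=d,T=T),'w9')" >> b.py; python3 b.py
```

```text
bed tcp [-0.0257 -0.0797  0.1768] [-0.4  0.1  0.1]
((4.281803131103516, -23.181184768676758), (119.85790252685547, 55.587711334228516), 0.009005116298794746)
fence edge -0.05597621419120951Traceback (most recent call last):
  File "b.py", line 9, in <module>
    run(dict(p=p,d=d,T=T),'w9')
    ~~~^^^^^^^^^^^^^^^^^^^^^^^^
  File "meas.py", line 8, in run
    v,u=np.nonzero(m);print(tag,'marker px',m.sum(),u.min(),u.max(),v.min(),v.max())
                                                    ~~~~~^^
    return umr_minimum(a, axis, None, out, keepdims, initial, where)
ValueError: zero-size array to reduction operation minimum which has no identity
```

>>> {"op": "carry_out", "data": {"rows": [0, 0.36, 0.1, 0, 0, 0, 0, 0, 0, 0.1, 0, 0, 0, 0, 0, 0, 0, 0, 0, 0, 0, 0, 0, 0, 0, 0, 0, 0, 0, 0, 0, 0, 0, 0, 0, 0, 0, 0, 0, 0, 0, 0]}}

```text
time: 28.12
eef_pos: [0.5137, -0.1395, 0.1871]
ee_rot: [0.031, 3.141, -0.0]
ft_force: [0.1, 0.6, -0.3]
finger_gap: 0.0852
gripper_force: 0.0
```

```bash
python3 b.py
```

```text
bed tcp [-0.026  -0.0631  0.1671] [-0.3  1.1  0.8]
((4.221752166748047, -23.236841201782227), (120.06211853027344, 55.50094223022461), 0.0001167725640698336)
fence edge -0.05600064406753704
w9 marker px 307 325 336 336 363
 marker tip y [ 0.0827 -0.0551  0.014 ] body mid -0.0548 0.017
 fence edge y median -0.0556 near ptr -0.0554 n 152 slope 0.0027 [[-0.0617, -0.056, 332.0], [-0.0534, -0.0559, 332.0], [-0.0449, -0.0558, 332.0], [-0.0362, -0.0557, 332.0], [-0.0274, -0.0556, 332.0], [-0.0183, -0.0555, 332.0], [-0.0091, -0.0553, 332.0], [0.0003, -0.056, 331.0], [0.0098, -0.0559, 331.0], [0.0196, -0.0557, 331.0], [0.0296, -0.0556, 331.0], [0.0398, -0.0555, 331.0], [0.0503, -0.0554, 331.0], [0.0609, -0.0553, 331.0]]
```

The fence is within about 0.5 mm of the marker and the board is flush, so I'm handing in.

```bash
python3 -c "
from station import arm
print(arm.finish_job())"
```

```text
the job is handed in; nothing more can be done
None
```

I handed the job in at about 28 s; no verdict was returned. My last camera check put the fence within 1 mm of the marker, set by a forward push of the feed, with the board square on it after a held push of about 9 N; I did not re-measure the folder, weight and brush at the end.

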